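# Push the jammed carrot through the food processor's feed tube

## Task

A carrot stump is jammed in the narrow clear feed tube of the food processor. Take that tube's own small pusher from the counter, press the carrot through with it until it drops into the bowl, then carry on until the pusher's collar sits right down on the tube's rim, and leave it standing there. Feel your way and go gently: never lean hard on the lid, keep the fingers off the carrot, and leave everything else on the counter where it is.

Things in the scene. Friction and masses are not known exactly. Their poses are not given: they have to be found in the camera images.
- processor: food processor bolted to the counter, screw lid on. Origin on the counter (height 0) under the bowl's axis, z up. Clear round bowl 192 mm across, floor 30 mm up, rim 94 mm up. White motor housing 170 x 115 mm, 135 mm tall, centred 185 mm along +y. The clear lid has a narrow round tube at y = -55 mm (used) and a wide 56 x 86 mm hopper at y = +34 mm, filled by its own white pusher (not used).
- tube_axis (a point): a point fixed to the processor, on the vertical axis of the lid's narrow clear tube, 186 mm above the counter. Tube: bore 31 mm, outside 37 mm, 82 mm long, open at both ends. How far the lid is screwed down differs each time and is not measured: the tube's rim stands anywhere from 176 to 196 mm above the counter. The bore is snug from 4 to 24 mm above its lower end.
- lid (a joint): the lid's give on its seal (m): 0 at the start, negative when pressed down (12 N per mm; springs back). Lid frame: origin at the centre of the narrow tube's rim, axes as the processor's. The pusher may load the lid with 25 N in all before it cracks; the snug bore's squeeze counts for some 9 to 14 N of it, so collar or foot may press on the rim with about 11 N.
- pusher_center (a point): the narrow tube's white plastic pusher, about 90 g, 127 mm tall, upright on its foot on the counter; this point is on its axis half-way up (63.5 mm above the foot), z towards its knob. Shaft 28.8 mm across, 85 mm long up to a collar (47 mm across, 6 mm thick). With the collar on the rim this point is 21.5 mm below the rim. In the snug bore it drags with 4 to 9 N and stays where it is left.
- pusher_knob (a point): where to grip the pusher: on the axis of its round knob (30 mm across, 36 mm tall, above the collar), 113.5 mm above its foot, 22.5 mm above the collar's top.
- carrot_center (a point): the jammed carrot stump, orange, 30 mm across, 36 mm tall, 28 g, upright in the narrow tube within 0.5 mm of its axis; this point is its middle. Its underside starts 8 to 20 mm above the tube's lower end. It takes 6 to 15 N to push along, and drops to the bowl's floor (its middle then 45 to 50 mm above the counter) some 7 mm before the pusher's collar lands.
- shaker: steel seasoning shaker with a domed, pierced top, 49 mm across, 124 mm tall; origin at the centre of its underside. It may stand where the pusher stood another time. Leave alone.
- squeeze_bottle: cream-coloured squeeze bottle with a pointed nozzle, 54 mm across, 160 mm tall; origin at the centre of its underside. It may stand where the pusher stood another time. Leave alone.
- slicing_disc: steel slicing disc of the processor, 164 mm across, hub 22 mm high, lying flat; origin at the centre of its underside. Leave alone.
- portion_cups: stack of clear portion cups, 63 mm across, 64 mm tall; origin at the centre of its underside. Leave alone.
- peeler: vegetable peeler with a black handle, 140 mm long, 10 mm high, lying along its x; origin on the counter at the handle's front end. Leave alone.
Things that resemble listed ones, but are neither listed nor needed, are in the scene too. What is shaped like the part that bears pusher_center but blue or red is not meant.

How it is judged:
By the outcome, as a careful person would: the job done as asked, in the order asked, and still so for the second after the job is handed in, with the robot touching nothing.
It also fails if it takes over 51 s, if anything falls off the work surface, if the arm or the gripper's body presses on something with over 40 N, if the wrist force passes 120 N, or if a joint passes its speed limit or range.

## Robot

A 6-joint arm with a two-finger parallel gripper is mounted at the origin on the work surface. World frame = base frame: x ahead of the robot, y to its left, z up, the work surface at z = 0. Lengths are in m, angles in rad, forces in N, time in s.
With the tool pointing down it reaches from about 0.3 to 0.775 m from the base axis. Payload 14.6 kg.
Tool frame: the origin (TCP) lies midway between the tips of the shut fingers; the grasp point (between the pads) lies 19 mm behind it (ctrl.grip_depth is the distance from the TCP to the grasp point, in m); z points along the fingers, x is the direction in which the jaws open and shut, and the axes are right-handed (so a half turn about z gives the same grasp; the last joint's range is limited). The gripper opens to 94 mm and grips with 3 to 60 N. Pads are 16 mm wide; open, the fingers measure 119 mm over their backs; the gripper's body (75 mm by 177 mm) begins 78 mm behind the grasp point.
Start: joints at [1.112, 0.3, 1.521, -0, 1.321, -0.067], TCP at [0.21, 0.508, 0.205] pointing down, gripper open.
Joint ranges: [-3.03, 3.03], [-0.79, 2.21], [0.23, 2.52], [-1.04, 4.18], [0, 3.07], [-2.55, 2.55]. Speed limits (rad/s): [2.22, 2.22, 2.57, 3.14, 3.14, 3.14].

## Interface

Orientations are given as [roll, pitch, yaw] about the fixed x, y, z axes, in that order (R = Rz(yaw) Ry(pitch) Rx(roll)).
In Python, from station import ctrl gives the robot as it stands.
- The arm moves only by the tool play_rows, never from a script. Its argument "steps" is a list that holds one entry, the list of rows, each a list of 7 numbers: the shift along the tool's x, y, z in cm, then the turn, a rotation vector about the tool's x, y, z in rad, then the opening, from 0 (shut) to 1 (fully open). In form: [[[x, y, z, ax, ay, az, hand], ...]]. A call has 1 to 20 rows; each row is the pose to reach, as a shift and turn from the pose measured when the call began, along the tool's axes at that moment; what a row does not reach only later rows make up. A row lasts 1/12 s, in which the tool goes at most 41.7 mm and 7.16 degrees, less where a joint would pass 70% of its speed; a pose out of reach is approached as far as the arm can. A call with a gripper value outside its range is refused whole. The fingers move at their own pace and stop on an object; "force" is the grip in N (left out, the last holds). Time passes only in rows, so rows that repeat a pose let the fingers close. It gives the time, the measured TCP pose, the force and the opening at its end, in the units of the state.
- ctrl.get_obs(): the state, without advancing time (a new reading comes with each control period).
- ctrl.camera(name): name is "scene" or "top" or "wrist"; returns a dict with "frame" (400x640x3 uint8, blue, green, red), "fovy" (degrees; the focal length in pixels is half the picture's height over the tangent of half this angle, whatever the lens; pixels are square), "cx", "cy" (the principal point, pixels), "D" ([k1, k2, p1, p2, k3] as OpenCV has them; the pictures are not rectified), "world_to_cam" (4x4, takes a point from world to camera coordinates). Camera axes: x right, y up, looking along -z (the intrinsics and any distortion apply to the point x, -y, -z); pixel columns grow to the right and rows downward; lengths in m; the calibration is good to about 2 mm. A picture is of the moment at which its call begins. There is no depth.
- ctrl.hand_in(): hands the job in, once; it reports no verdict.
The state is a dict: "time_s": time; "qpos": joint angles; "joint_vel": joint speeds; "tau": joint torques, N m; "ee_pos": TCP position; "eef_rot": TCP orientation; "force": force on the tool from outside, world axes, zero at the start; "moment": the same for the moment, N m; "grip_width": finger opening in m.
Only numpy, scipy, OpenCV 4.12 (cv2) and the standard library are available. Lean on these libraries where they do the work, as an engineer would, in place of code of your own. Each camera call takes 0.05 s, during which the arm holds its last target. There are 200 camera calls.

## Working session

There is one attempt and no reset: what is moved stays moved. The work goes in short steps, Python scripts to look and compute and a tool call to move; the robot and the scene stay as the last step left them, time stands still between calls to the robot, and variables do not carry over. Pictures are saved under pics/ and viewed, about 8 in all and at most 12, crops included, and the job is handed in when it is done.

Besides the shell and the picture viewer there is one more tool, called as a command line: name --argument value ..., lists and objects as JSON in quotes. play_rows: Moves the arm, as the interface text tells. Its arguments: {"type":"object","properties":{"steps":{"type":"array"},"force":{"type":"number"}},"required":["steps"]}

```bash
mkdir -p pics
cat > h.py <<'E'
import numpy as np, cv2
from station import ctrl
def K(c):
    f=200/np.tan(np.radians(c["fovy"])/2); return np.array([[f,0,c["cx"]],[0,f,c["cy"]],[0,0,1.]])
def ray(c,uv):
    n=cv2.undistortPoints(np.array([[uv]],float),K(c),np.array(c["D"],float))[0,0]
    M=np.array(c["world_to_cam"]); R=M[:3,:3]; o=-R.T@M[:3,3]
    d=R.T@np.array([n[0],-n[1],-1]); return o,d/np.linalg.norm(d)
def atz(c,uv,z):
    o,d=ray(c,uv); return o+d*(z-o[2])/d[2]
def proj(c,P):
    M=np.array(c["world_to_cam"]); p=(M[:3,:3]@np.atleast_2d(P).T).T+M[:3,3]
    p=p*[1,-1,-1]; return cv2.projectPoints(p,np.zeros(3),np.zeros(3),K(c),np.array(c["D"],float))[0][:,0]
def meet(r):
    A=sum(np.eye(3)-np.outer(d,d) for o,d in r); b=sum((np.eye(3)-np.outer(d,d))@o for o,d in r)
    return np.linalg.solve(A,b)
E
python3 - <<'E'
from h import *
import pickle
print(ctrl.get_obs())
for n in ("scene","top"):
    c=ctrl.camera(n); pickle.dump(c,open(n+"0.pkl","wb")); print(n,c["fovy"],c["cx"],c["cy"],c["D"],np.round(c["world_to_cam"],3).tolist())
    cv2.imwrite(f"pics/{n}0.png",cv2.resize(c["frame"],(800,500),interpolation=cv2.INTER_CUBIC))
E
```

```text
{'time_s': 0.0, 'qpos': array([ 1.11246187e+00,  3.00492072e-01,  1.52160283e+00,  1.34492585e-05,
        1.32071625e+00, -6.65835693e-02]), 'joint_vel': array([ 0.00049668, -0.00034963, -0.00039443, -0.00121541,  0.00088928,
        0.00116202]), 'tau': array([-3.64042153e-04, -5.31805086e+01, -3.52731228e+01,  7.07781245e-02,
        2.44599703e-02, -1.13203441e-04]), 'ee_pos': array([0.20986232, 0.50808797, 0.20486564]), 'eef_rot': array([-3.14149858e+00,  1.21492612e-03,  1.17904217e+00]), 'force': array([-0.24425837,  1.033749  , -0.32377234]), 'moment': array([ 0.00120156, -0.05286007,  0.0151788 ]), 'grip_width': 0.09430515952793554}
scene 57.726870001950275 322.0843770386549 195.8846436354687 [-0.07524287  0.          0.          0.          0.        ] [[0.652, 0.758, -0.009, -0.279], [-0.615, 0.535, 0.579, 0.258], [0.444, -0.372, 0.815, -1.393], [0.0, 0.0, 0.0, 1.0]]
top 45.0316270668727 323.7352826900862 190.57194763216646 [-0.00853894  0.          0.          0.          0.        ] [[0.021, -1.0, -0.002, -0.066], [0.993, 0.021, 0.117, -0.542], [-0.117, -0.005, 0.993, -1.213], [0.0, 0.0, 0.0, 1.0]]
```

View pics/scene0.png

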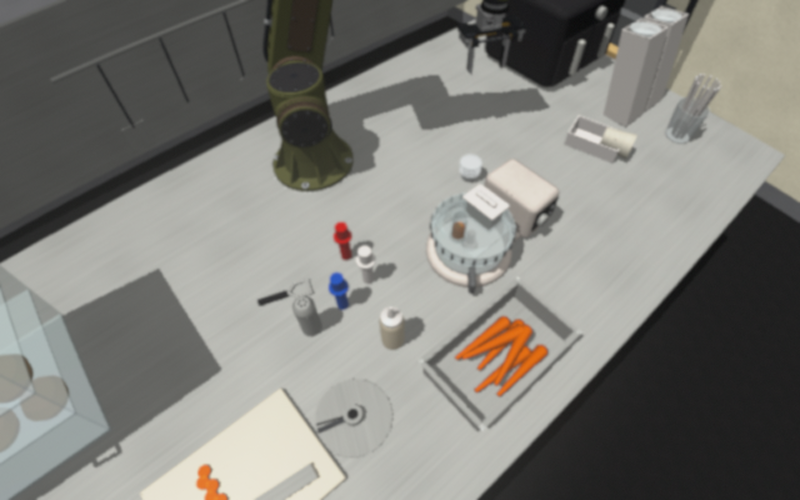

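View pics/top0.png

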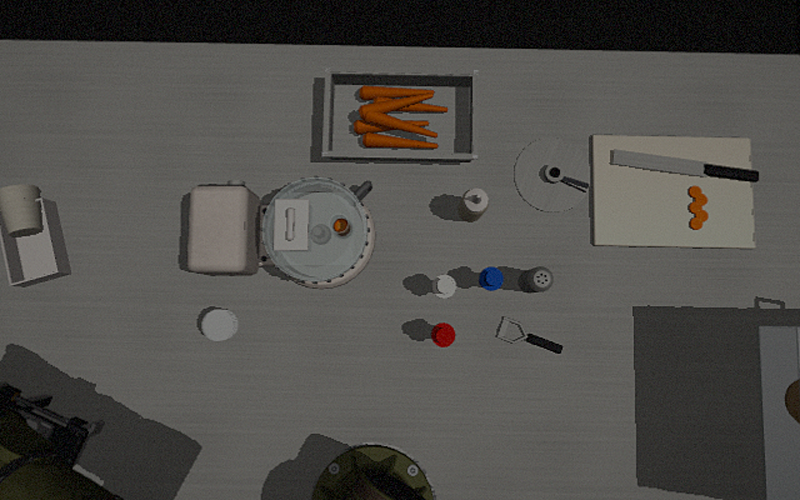

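The white pusher is at about (366,262) in the scene picture and (444,286) in top. The tube with the carrot is at about (458,228) and (341,227). I'll enlarge both.

Run:
```python
from h import *
import pickle
s=pickle.load(open("scene0.pkl","rb"));t=pickle.load(open("top0.pkl","rb"))
def cr(c,x,y,w,h): 
    return cv2.resize(np.clip(c["frame"][y:y+h,x:x+w].astype(float)*(1.6 if c is t else 1),0,255).astype(np.uint8),(400,300),interpolation=cv2.INTER_CUBIC)
im=np.vstack([np.hstack([cr(s,264,180,80,60),cr(s,330,140,100,75)]),np.hstack([cr(t,330,200,64,48),cr(t,200,135,107,80)])])
cv2.imwrite("pics/crop.png",im)
```

```text
(no output)
```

View pics/crop.png

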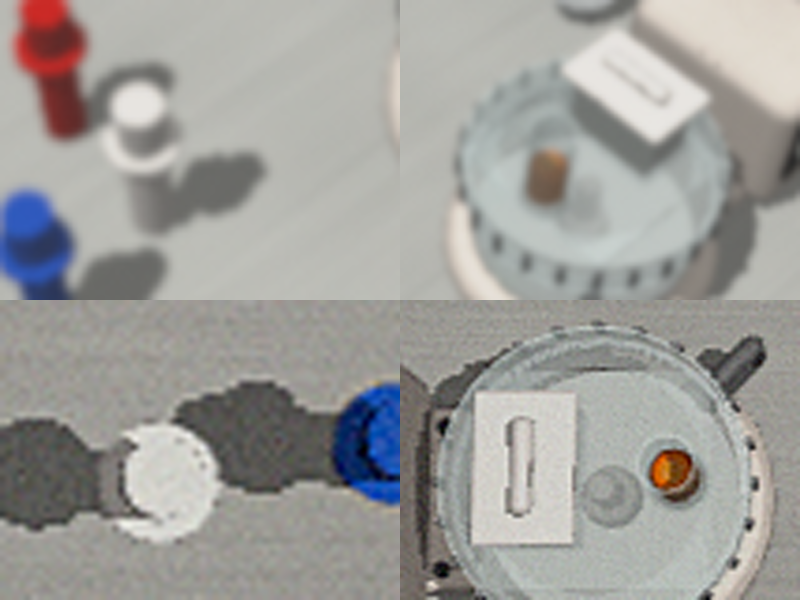

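Run:
```python
from h import *
import pickle
s=pickle.load(open("scene0.pkl","rb"));t=pickle.load(open("top0.pkl","rb"))
T=lambda x,y:(330+x*.16,200+(y-300)*.16)
S=lambda x,y:(264+x*.2,180+y*.2)
T2=lambda x,y:(200+(x-400)*107/400,135+(y-300)*80/300)
S2=lambda x,y:(330+(x-400)*.25,140+y*.25)
print("push top collar",atz(t,T(170,482),.091))
print("push scene knob",atz(s,S(139,105),.127),"collar",atz(s,S(141,143),.088))
for z in (.15,.17,.186): print(z,"top",atz(t,T2(672,470),z),"scene",atz(s,S2(550,155),z))
print("blue",atz(t,(491*.8,279*.8),.127),"red",atz(t,(443*.8,335*.8),.127),"bottle",atz(t,(476*.8,200*.8),.15),"shaker",atz(t,(539*.8,279*.8),.12))
# processor yaw from bowl centre & housing
print("bowl c",atz(t,T2(592,480),.094),"housing",atz(t,(221*.8,228*.8),.135))
c=ctrl.camera("wrist");print(c["fovy"],c["cx"],c["cy"],c["D"])
```

```text
push top collar [ 0.44395794 -0.1377626   0.091     ]
push scene knob [ 0.44959305 -0.13120518  0.127     ] collar [ 0.44872298 -0.13282382  0.088     ]
0.15 top [0.55132369 0.06517544 0.15      ] scene [0.54595248 0.07552834 0.15      ]
0.17 top [0.54858983 0.06293652 0.17      ] scene [0.55588235 0.06303355 0.17      ]
0.186 top [0.54640273 0.06114538 0.186     ] scene [0.56382625 0.05303772 0.186     ]
blue [ 0.45830499 -0.21927378  0.127     ] red [ 0.35175978 -0.13006772  0.127     ] bottle [ 0.60492015 -0.18715198  0.15      ] shaker [ 0.4606029  -0.31151759  0.12      ]
bowl c [0.55126044 0.123795   0.094     ] housing [0.54362253 0.29448805 0.135     ]
60.27340271905141 318.53218409008804 195.98753858237657 [-0.0765057  0.         0.         0.         0.       ]
```

```bash
cat >> h.py <<'E'
from scipy.spatial.transform import Rotation as Ro
def delta(p,yaw,roll=np.pi):
    o=ctrl.get_obs(); R=Ro.from_euler("xyz",o["eef_rot"]); G=Ro.from_euler("xyz",[roll,0,yaw])
    print("d cm",np.round(R.inv().apply(np.array(p)-o["ee_pos"])*100,2),"rot",np.round((R.inv()*G).as_rotvec(),3))
def camtool(c):
    o=ctrl.get_obs(); R=Ro.from_euler("xyz",o["eef_rot"]).as_matrix(); M=np.array(c["world_to_cam"])
    p=-M[:3,:3].T@M[:3,3]; return R.T@(p-o["ee_pos"]), R.T@M[:3,:3].T
E
python3 - <<'E'
from h import *
c=ctrl.camera("wrist"); a,b=camtool(c); print(a.round(4),b.round(3).tolist())
delta([.50,.065,.36],0)
E
```

```text
[ 0.0014 -0.0725 -0.1793] [[1.0, -0.0, -0.001], [-0.001, -0.969, -0.248], [-0.0, 0.248, -0.969]]
d cm [-29.9   43.73 -15.47] rot [0.000e+00 1.000e-03 1.179e+00]
```

Run:
```python
from h import *
delta([.551,-.007,.30],0)
```

```text
d cm [-34.6   51.19  -9.47] rot [0.000e+00 1.000e-03 1.179e+00]
```

play_rows --steps '[[[0, 0, -4, 0, 0, 0, 1], [-1.5, 2.2, -8, 0, 0, 0.1, 1], [-4, 6, -9.5, 0, 0, 0.22, 1], [-6, 9, -9.5, 0, 0, 0.33, 1], [-8, 12, -9.5, 0, 0, 0.44, 1], [-10.5, 15.5, -9.5, 0, 0, 0.55, 1], [-13, 19, -9.5, 0, 0, 0.65, 1], [-15.5, 22.7, -9.5, 0, 0, 0.75, 1], [-18, 26.5, -9.5, 0, 0, 0.85, 1], [-20.5, 30.2, -9.5, 0, 0, 0.95, 1], [-23, 34, -9.5, 0, 0, 1.05, 1], [-25.5, 37.6, -9.5, 0, 0, 1.1, 1], [-28, 41.2, -9.5, 0, 0, 1.14, 1], [-30.5, 45, -9.5, 0, 0, 1.18, 1], [-32.6, 48.2, -9.5, 0, 0, 1.18, 1], [-34, 50.2, -9.5, 0, 0, 1.18, 1], [-34.6, 51.2, -9.5, 0, 0, 1.18, 1], [-34.6, 51.2, -9.5, 0, 0, 1.18, 1], [-34.6, 51.2, -9.5, 0, 0, 1.18, 1]]]'

```text
time_s: 1.78
ee_pos: [0.5511, -0.0075, 0.2997]
eef_rot: [3.141, 0.001, -0.002]
force: [0.5, 1.5, -0.4]
grip_width: 0.094
```

Run:
```python
from h import *
import pickle
o=ctrl.get_obs();print(o["ee_pos"],o["eef_rot"],o["force"])
c=ctrl.camera("wrist"); c["ee"]=o["ee_pos"]; pickle.dump(c,open("wt.pkl","wb"))
p=proj(c,[[.551,.065,.186]])[0];print(p)
x,y=int(p[0])-60,int(p[1])-45
print(x,y)
f=c["frame"]
im=cv2.resize(f[max(y,0):y+90,x:x+120],(800,600),interpolation=cv2.INTER_CUBIC)
cv2.imwrite("pics/wt.png",im)
```

```text
[ 0.55106349 -0.00754021  0.29972204] [ 3.14117915e+00  1.42340559e-03 -2.41181445e-03] [ 0.49958169  1.51503211 -0.37495041]
[318.39194021 109.34534848]
258 64
```

View pics/wt.png

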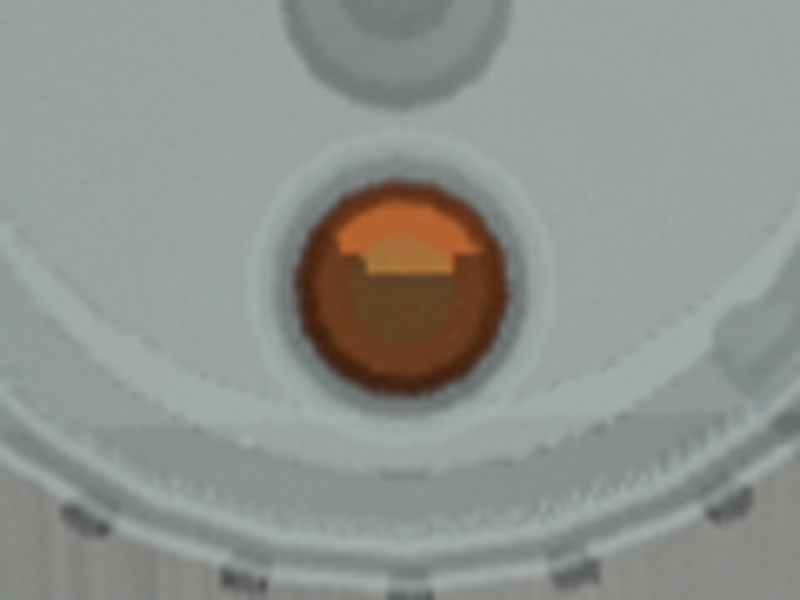

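Rim circle centre at crop (401,287.5), and the carrot is concentric, so the camera is looking almost straight down. The lateral position is well fixed, and the rim radius of about 153 px suggests the rim is near the upper end of its range.

Run:
```python
from h import *
import pickle
c=pickle.load(open("wt.pkl","rb"))
for z in (.18,.19): print(atz(c,(317.7,106.6),z))
a,b=camtool(c);print(a)
# next: camera straight above pusher knob
delta([.447,-.207,.25],0)
```

```text
[0.55041119 0.06725224 0.18      ]
[0.55044536 0.06720765 0.19      ]
[ 0.00038542 -0.07254064 -0.17896406]
d cm [-10.35  20.04   5.03] rot [ 0.     0.001 -0.001]
```

play_rows --steps '[[[-1, 3, 0, 0, 0, 0, 1], [-2.8, 6, 0.5, 0, 0, 0, 1], [-4.5, 9, 2, 0, 0, 0, 1], [-6.3, 12, 3, 0, 0, 0, 1], [-8, 15, 4.5, 0, 0, 0, 0.8], [-9.4, 18, 5.5, 0, 0, 0, 0.7], [-10.2, 19.5, 6, 0, 0, 0, 0.7], [-10.4, 20, 6, 0, 0, 0, 0.7], [-10.4, 20, 6, 0, 0, 0, 0.7], [-10.4, 20, 6, 0, 0, 0, 0.7]]]'

```text
time_s: 2.67
ee_pos: [0.447, -0.2056, 0.2409]
eef_rot: [3.141, -0.0, -0.0]
force: [0.1, -0.8, -0.1]
grip_width: 0.0657
```

Run:
```python
from h import *
import pickle
o=ctrl.get_obs();print(o["ee_pos"],o["eef_rot"],o["grip_width"])
c=ctrl.camera("wrist"); pickle.dump(c,open("wp.pkl","wb"))
p=proj(c,[[.447,-.135,.127]])[0];print(p)
x,y=int(p[0])-60,int(p[1])-45
print(x,y)
f=c["frame"]
im=cv2.resize(f[max(y,0):y+90,x:x+120],(800,600),interpolation=cv2.INTER_CUBIC)
cv2.imwrite("pics/wp.png",im)
```

```text
[ 0.44703259 -0.20555279  0.24093377] [ 3.14090228e+00 -1.32785559e-04 -2.90461168e-04] 0.06568465637888624
[318.39033511 111.72273289]
258 66
```

View pics/wp.png

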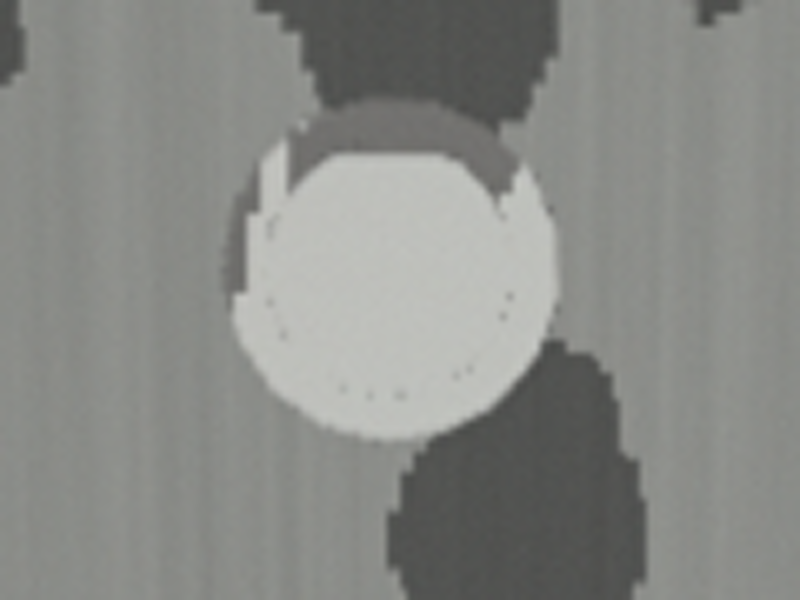

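Seen from above, the knob's centre is at crop (390,274) and the collar's at (390,269).

Run:
```python
from h import *
import pickle
c=pickle.load(open("wp.pkl","rb"))
k=atz(c,(316.1,106.7),.127);q=atz(c,(316.1,105.9),.091); print(k,q); m=(k+q)/2
delta([m[0],m[1],.1135-ctrl.grip_depth],0); print(ctrl.grip_depth)
```

```text
[ 0.44510286 -0.13092239  0.127     ] [ 0.44487472 -0.13005547  0.091     ]
d cm [-0.22 -7.5  14.62] rot [ 0.001 -0.     0.   ]
0.0188
```

play_rows --steps '[[[-0.1, -2.5, 0, 0, 0, 0, 0.7], [-0.2, -5.5, 0, 0, 0, 0, 0.7], [-0.2, -7.5, 0, 0, 0, 0, 0.7], [-0.2, -7.5, 0, 0, 0, 0, 0.7], [-0.2, -7.5, 2.5, 0, 0, 0, 0.7], [-0.2, -7.5, 5.5, 0, 0, 0, 0.7], [-0.2, -7.5, 8.5, 0, 0, 0, 0.7], [-0.2, -7.5, 11, 0, 0, 0, 0.7], [-0.2, -7.5, 13, 0, 0, 0, 0.7], [-0.2, -7.5, 14.1, 0, 0, 0, 0.7], [-0.2, -7.5, 14.4, 0, 0, 0, 0.7], [-0.2, -7.5, 14.4, 0, 0, 0, 0.7]]]'

```text
time_s: 3.72
ee_pos: [0.4453, -0.1301, 0.0966]
eef_rot: [3.141, 0.001, 0.001]
force: [-0.1, 0.2, -0.0]
grip_width: 0.0659
```

Run:
```python
from h import *
o=ctrl.get_obs();print(o["ee_pos"],o["eef_rot"],o["force"],o["moment"])
delta([.445,-.1305,.0965],0)
```

```text
[ 0.44534866 -0.13005168  0.09663086] [3.14113319e+00 6.16909487e-04 1.22116541e-03] [-0.06393004  0.1720702  -0.03280746] [-0.03406457  0.03779966  0.02250111]
d cm [-0.03  0.04  0.01] rot [0.    0.001 0.001]
```

play_rows --steps '[[[0, 0, 0, 0, 0, 0, 0.45], [0, 0, 0, 0, 0, 0, 0.35], [0, 0, 0, 0, 0, 0, 0.2], [0, 0, 0, 0, 0, 0, 0.1], [0, 0, 0, 0, 0, 0, 0.1], [0, 0, 0, 0, 0, 0, 0.1], [0, 0, -0.5, 0, 0, 0, 0.1], [0, 0, -2, 0, 0, 0, 0.1], [0, 0, -4, 0, 0, 0, 0.1], [0, 0, -4, 0, 0, 0, 0.1], [0, 0, -4, 0, 0, 0, 0.1]]]' --force 50

```text
time_s: 4.63
ee_pos: [0.4457, -0.1301, 0.1372]
eef_rot: [3.141, -0.001, 0.001]
force: [0.1, -0.2, -1.4]
grip_width: 0.0297
```

Run:
```python
from h import *
o=ctrl.get_obs();print(o["ee_pos"],o["eef_rot"],o["force"],o["moment"])
delta([.5504,.0672,.335],0)
c=ctrl.camera("wrist"); cv2.imwrite("pics/g.png",c["frame"])
```

```text
[ 0.44571186 -0.13014594  0.13721014] [ 3.14053308e+00 -1.06674612e-03  1.20353396e-03] [ 0.09760822 -0.24695008 -1.39629284] [-0.06495804  0.04970019  0.0147799 ]
d cm [ 10.51 -19.7  -19.79] rot [ 0.001 -0.001  0.001]
```

View pics/g.png

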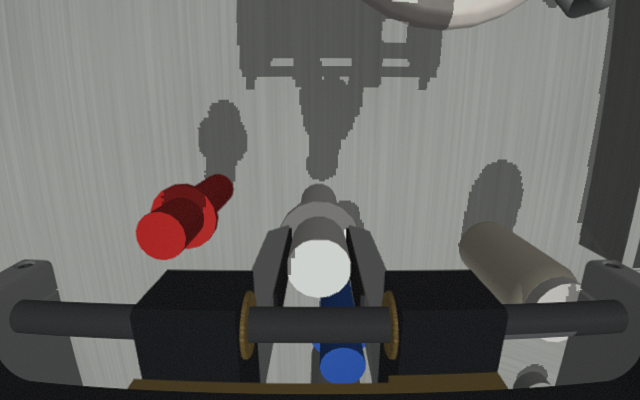

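The pusher is upright in the jaws and the red and blue ones haven't moved. Next I'll carry it over the tube.

play_rows --steps '[[[0, 0, -3, 0, 0, 0, 0.1], [0, 0, -6.5, 0, 0, 0, 0.1], [0.5, -1, -10, 0, 0, 0, 0.1], [1.5, -3, -13.5, 0, 0, 0, 0.1], [3, -5.5, -17, 0, 0, 0, 0.1], [4.5, -8, -19, 0, 0, 0, 0.1], [6, -11, -19.8, 0, 0, 0, 0.1], [7.5, -14, -19.8, 0, 0, 0, 0.1], [9, -16.8, -19.8, 0, 0, 0, 0.1], [10, -18.8, -19.8, 0, 0, 0, 0.1], [10.5, -19.7, -19.8, 0, 0, 0, 0.1], [10.5, -19.75, -19, 0, 0, 0, 0.1], [10.5, -19.75, -18, 0, 0, 0, 0.1], [10.5, -19.75, -17, 0, 0, 0, 0.1], [10.5, -19.75, -17, 0, 0, 0, 0.1], [10.5, -19.75, -17, 0, 0, 0, 0.1], [10.5, -19.75, -17, 0, 0, 0, 0.1]]]'

```text
time_s: 6.1
ee_pos: [0.55, 0.0671, 0.3066]
eef_rot: [3.141, 0.0, 0.0]
force: [-0.2, -0.3, -0.5]
grip_width: 0.0299
```

Run:
```python
from h import *
import pickle
o=ctrl.get_obs();print(o["ee_pos"],o["eef_rot"],o["force"],o["moment"])
P=[[.5504,.0672,.19],[.5504,.0672,.21]]
ims=[]
for n in ("scene","top","wrist"):
    c=ctrl.camera(n); pickle.dump(c,open(n+"1.pkl","wb")); p=proj(c,P); print(n,p.round(1).tolist())
    x,y=(p[0]-[40,30]).astype(int); h=(60,80)
    if n=="wrist": x,y=x-40,y-30; h=(120,160)
    x=max(x,0);y=max(y,0);print(x,y)
    ims.append(cv2.resize(c["frame"][y:y+h[0],x:x+h[1]],(400,300),interpolation=cv2.INTER_CUBIC))
ims.append(ims[0]*0)
cv2.imwrite("pics/m.png",np.vstack([np.hstack(ims[:2]),np.hstack(ims[2:])]))
delta([.5507,.0676,.307],0)
```

```text
[0.5500008  0.06705872 0.30656902] [3.14115873e+00 1.41079873e-05 2.62838820e-04] [-0.16143341 -0.32193582 -0.49908648] [-0.07205546  0.02187905  0.03082719]
scene [[367.8, 172.4], [368.5, 167.9]]
327 142
top [[270.0, 178.3], [268.9, 177.0]]
229 148
wrist [[318.7, 193.6], [318.7, 199.4]]
238 133
d cm [ 0.05 -0.01 -0.03] rot [ 0.    -0.     0.001]
```

View pics/m.png

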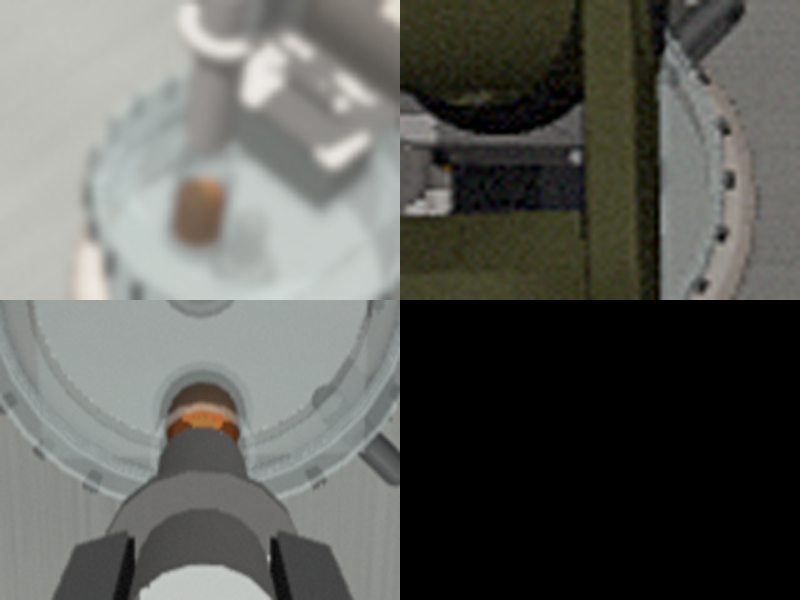

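The pusher lines up with the tube in x, both about column 202 of the wrist crop. I'll lower it gently.

play_rows --steps '[[[0.04, -0.01, 0.2, 0, 0, 0, 0.1], [0.04, -0.01, 0.4, 0, 0, 0, 0.1], [0.04, -0.01, 0.6, 0, 0, 0, 0.1], [0.04, -0.01, 0.8, 0, 0, 0, 0.1], [0.04, -0.01, 1.0, 0, 0, 0, 0.1], [0.04, -0.01, 1.2, 0, 0, 0, 0.1], [0.04, -0.01, 1.35, 0, 0, 0, 0.1], [0.04, -0.01, 1.45, 0, 0, 0, 0.1], [0.04, -0.01, 1.45, 0, 0, 0, 0.1]]]'

```text
time_s: 7.0
ee_pos: [0.5505, 0.0676, 0.292]
eef_rot: [3.141, -0.0, 0.001]
force: [-1.0, 0.1, -0.8]
grip_width: 0.03
```

play_rows --steps '[[[0, 0, 0.04, 0, 0, 0, 0.1], [0, 0, 0.08, 0, 0, 0, 0.1], [0, 0, 0.08, 0, 0, 0, 0.1]]]'

```text
time_s: 7.25
ee_pos: [0.5505, 0.0676, 0.2912]
eef_rot: [3.141, -0.0, 0.001]
force: [-0.1, -0.5, -0.4]
grip_width: 0.0298
```

play_rows --steps '[[[0, 0, 0.04, 0, 0, 0, 0.1], [0, 0, 0.08, 0, 0, 0, 0.1], [0, 0, 0.08, 0, 0, 0, 0.1]]]'

```text
time_s: 7.5
ee_pos: [0.5505, 0.0676, 0.2903]
eef_rot: [3.141, 0.0, 0.001]
force: [-0.3, -0.3, -1.6]
grip_width: 0.0297
```

play_rows --steps '[[[0, 0, 0.04, 0, 0, 0, 0.1], [0, 0, 0.08, 0, 0, 0, 0.1], [0, 0, 0.08, 0, 0, 0, 0.1]]]'

```text
time_s: 7.75
ee_pos: [0.5505, 0.0676, 0.2894]
eef_rot: [3.141, 0.0, 0.001]
force: [-0.5, -0.0, -0.8]
grip_width: 0.0297
```

play_rows --steps '[[[0, 0, 0.04, 0, 0, 0, 0.1], [0, 0, 0.08, 0, 0, 0, 0.1], [0, 0, 0.08, 0, 0, 0, 0.1]]]'

```text
time_s: 8.0
ee_pos: [0.5505, 0.0676, 0.2885]
eef_rot: [3.141, 0.0, 0.001]
force: [0.5, -0.9, -1.4]
grip_width: 0.03
```

play_rows --steps '[[[0, 0, 0.04, 0, 0, 0, 0.1], [0, 0, 0.08, 0, 0, 0, 0.1], [0, 0, 0.08, 0, 0, 0, 0.1]]]'

```text
time_s: 8.25
ee_pos: [0.5504, 0.0676, 0.2876]
eef_rot: [3.141, 0.0, 0.001]
force: [-0.4, -0.2, -1.4]
grip_width: 0.0294
```

Run:
```python
from h import *
import pickle
c=ctrl.camera("wrist");s=ctrl.camera("scene");pickle.dump((c,s),open("w2.pkl","wb"))
f=cv2.resize(c["frame"][145:235,275:365],(600,600),interpolation=cv2.INTER_CUBIC)
g=cv2.resize(s["frame"][140:200,340:400],(600,600),interpolation=cv2.INTER_CUBIC)
cv2.imwrite("pics/w2.png",cv2.resize(np.hstack([f,g]),(800,400)))
for n,c in(("w",c),("s",s)):
  print(n,proj(c,[[.5504-.0185,.0672,.19],[.5504+.0185,.0672,.19],[.5504,.0672-.0185,.19],[.5504,.0672+.0185,.19]]).round(1).tolist())
```

```text
w [[296.2, 199.3], [340.7, 199.4], [318.4, 220.5], [318.5, 177.5]]
s [[363.2, 168.6], [372.5, 176.3], [363.1, 175.8], [372.5, 169.1]]
```

View pics/w2.png

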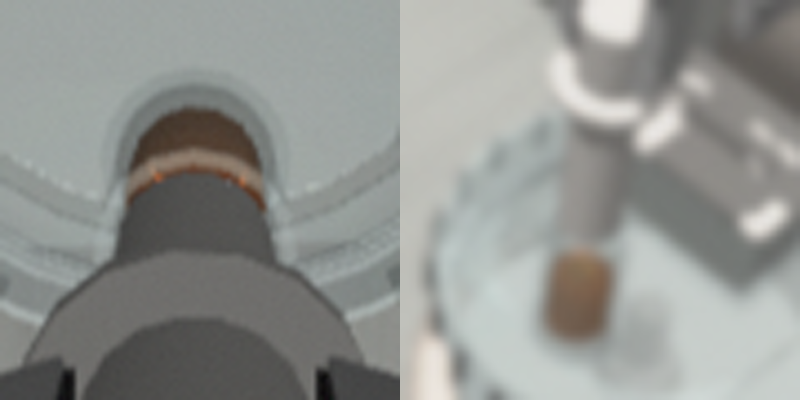

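The wrist view shows the foot just about at rim height and concentric with the bore. Carrying on in small steps.

play_rows --steps '[[[0, 0, 0.04, 0, 0, 0, 0.1], [0, 0, 0.08, 0, 0, 0, 0.1], [0, 0, 0.08, 0, 0, 0, 0.1]]]'

```text
time_s: 8.6
ee_pos: [0.5504, 0.0676, 0.2867]
eef_rot: [3.141, 0.0, 0.001]
force: [-0.3, -0.5, -1.7]
grip_width: 0.0298
```

play_rows --steps '[[[0, 0, 0.04, 0, 0, 0, 0.1], [0, 0, 0.08, 0, 0, 0, 0.1], [0, 0, 0.08, 0, 0, 0, 0.1]]]'

```text
time_s: 8.85
ee_pos: [0.5504, 0.0676, 0.2859]
eef_rot: [3.141, 0.001, 0.001]
force: [0.1, 0.3, -0.2]
grip_width: 0.0296
```

play_rows --steps '[[[0, 0, 0.04, 0, 0, 0, 0.1], [0, 0, 0.08, 0, 0, 0, 0.1], [0, 0, 0.08, 0, 0, 0, 0.1]]]'

```text
time_s: 9.1
ee_pos: [0.5504, 0.0676, 0.285]
eef_rot: [3.141, 0.001, 0.001]
force: [0.1, 0.1, -1.2]
grip_width: 0.0296
```

play_rows --steps '[[[0, 0, 0.04, 0, 0, 0, 0.1], [0, 0, 0.08, 0, 0, 0, 0.1], [0, 0, 0.08, 0, 0, 0, 0.1]]]'

```text
time_s: 9.35
ee_pos: [0.5504, 0.0676, 0.2841]
eef_rot: [3.141, 0.001, 0.001]
force: [-0.1, 0.1, -1.3]
grip_width: 0.0294
```

play_rows --steps '[[[0, 0, 0.04, 0, 0, 0, 0.1], [0, 0, 0.08, 0, 0, 0, 0.1], [0, 0, 0.08, 0, 0, 0, 0.1]]]'

```text
time_s: 9.6
ee_pos: [0.5503, 0.0676, 0.2831]
eef_rot: [3.141, 0.001, 0.001]
force: [0.5, 0.4, -1.4]
grip_width: 0.0295
```

play_rows --steps '[[[0, 0, 0.04, 0, 0, 0, 0.1], [0, 0, 0.08, 0, 0, 0, 0.1], [0, 0, 0.08, 0, 0, 0, 0.1]]]'

```text
time_s: 9.85
ee_pos: [0.5503, 0.0676, 0.2823]
eef_rot: [3.141, 0.001, 0.001]
force: [-0.2, -0.5, -0.8]
grip_width: 0.03
```

Run:
```python
from h import *
c=ctrl.camera("wrist")
cv2.imwrite("pics/w3.png",cv2.resize(c["frame"][145:235,275:365],(600,600),interpolation=cv2.INTER_CUBIC))
o=ctrl.get_obs();print(o["ee_pos"],o["force"],o["moment"])
```

```text
[0.55030804 0.0675512  0.28228533] [-0.21730076 -0.14765819 -1.26570512] [-0.131046    0.01892862 -0.03585968]
```

View pics/w3.png

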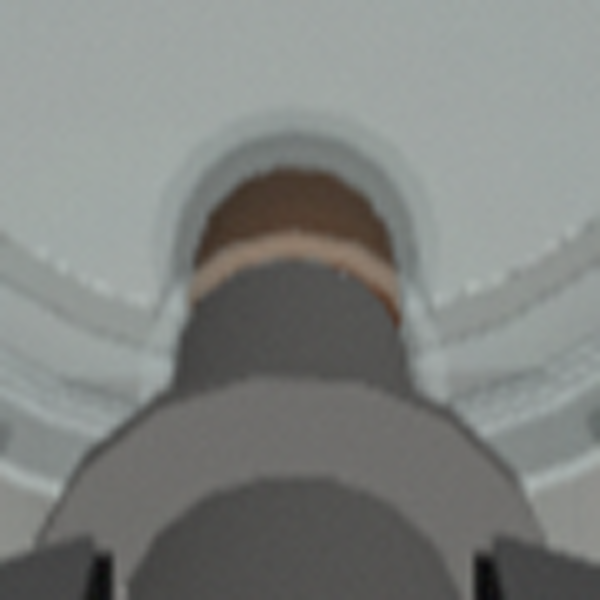

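play_rows --steps '[[[0.04, 0, 0.0, 0, 0, 0, 0.1], [0.04, 0, 0.05, 0, 0, 0, 0.1], [0.04, 0, 0.1, 0, 0, 0, 0.1], [0.04, 0, 0.1, 0, 0, 0, 0.1]]]'

```text
time_s: 10.23
ee_pos: [0.5507, 0.0676, 0.2812]
eef_rot: [3.141, 0.001, 0.001]
force: [0.0, -0.6, -1.5]
grip_width: 0.0297
```

play_rows --steps '[[[0, 0, 0.05, 0, 0, 0, 0.1], [0, 0, 0.08, 0, 0, 0, 0.1], [0, 0, 0.08, 0, 0, 0, 0.1]]]'

```text
time_s: 10.48
ee_pos: [0.5507, 0.0676, 0.2803]
eef_rot: [3.141, 0.001, 0.001]
force: [0.1, 0.2, -1.1]
grip_width: 0.0297
```

play_rows --steps '[[[0, 0, 0.05, 0, 0, 0, 0.1], [0, 0, 0.09, 0, 0, 0, 0.1], [0, 0, 0.09, 0, 0, 0, 0.1]]]'

```text
time_s: 10.73
ee_pos: [0.5506, 0.0675, 0.2792]
eef_rot: [3.141, 0.002, 0.001]
force: [-0.3, -0.3, -0.7]
grip_width: 0.0297
```

play_rows --steps '[[[0, 0, 0.05, 0, 0.002, -0.001, 0.1], [0, 0, 0.09, 0, 0.002, -0.001, 0.1], [0, 0, 0.09, 0, 0.002, -0.001, 0.1]]]'

```text
time_s: 10.98
ee_pos: [0.5506, 0.0675, 0.2783]
eef_rot: [3.141, -0.0, 0.002]
force: [0.4, 0.9, -1.5]
grip_width: 0.0297
```

play_rows --steps '[[[0, 0, 0.05, 0, 0, 0, 0.1], [0, 0, 0.09, 0, 0, 0, 0.1], [0, 0, 0.09, 0, 0, 0, 0.1]]]'

```text
time_s: 11.23
ee_pos: [0.5506, 0.0675, 0.2773]
eef_rot: [3.141, -0.0, 0.002]
force: [0.6, 1.6, -1.0]
grip_width: 0.03
```

There's a sideways reaction of about +1.6 N in y, so the shaft is in the bore and touching its wall. I'll ease it +y and continue.

play_rows --steps '[[[0, -0.04, 0.1, 0, 0, 0, 0.1], [0, -0.04, 0.25, 0, 0, 0, 0.1], [0, -0.04, 0.4, 0, 0, 0, 0.1], [0, -0.04, 0.5, 0, 0, 0, 0.1], [0, -0.04, 0.5, 0, 0, 0, 0.1]]]'

```text
time_s: 11.65
ee_pos: [0.5505, 0.068, 0.2719]
eef_rot: [3.141, 0.0, 0.002]
force: [-0.2, 0.2, -1.1]
grip_width: 0.0298
```

play_rows --steps '[[[0, 0, 0.15, 0, 0, 0, 0.1], [0, 0, 0.3, 0, 0, 0, 0.1], [0, 0, 0.45, 0, 0, 0, 0.1], [0, 0, 0.6, 0, 0, 0, 0.1], [0, 0, 0.75, 0, 0, 0, 0.1], [0, 0, 0.75, 0, 0, 0, 0.1]]]'

```text
time_s: 12.15
ee_pos: [0.5504, 0.0679, 0.2641]
eef_rot: [3.141, 0.001, 0.002]
force: [-0.2, 0.2, -1.0]
grip_width: 0.0299
```

play_rows --steps '[[[0, 0, 0.1, 0, 0, 0, 0.1], [0, 0, 0.2, 0, 0, 0, 0.1], [0, 0, 0.3, 0, 0, 0, 0.1], [0, 0, 0.4, 0, 0, 0, 0.1], [0, 0, 0.5, 0, 0, 0, 0.1], [0, 0, 0.6, 0, 0, 0, 0.1], [0, 0, 0.7, 0, 0, 0, 0.1], [0, 0, 0.8, 0, 0, 0, 0.1], [0, 0, 0.9, 0, 0, 0, 0.1], [0, 0, 1.0, 0, 0, 0, 0.1]]]'

```text
time_s: 12.98
ee_pos: [0.5504, 0.0679, 0.254]
eef_rot: [3.141, 0.001, 0.002]
force: [0.4, 0.5, 0.6]
grip_width: 0.0295
```

play_rows --steps '[[[0, 0, 0.1, 0, 0, 0, 0.1], [0, 0, 0.2, 0, 0, 0, 0.1], [0, 0, 0.3, 0, 0, 0, 0.1], [0, 0, 0.4, 0, 0, 0, 0.1], [0, 0, 0.5, 0, 0, 0, 0.1], [0, 0, 0.6, 0, 0, 0, 0.1], [0, 0, 0.7, 0, 0, 0, 0.1], [0, 0, 0.8, 0, 0, 0, 0.1]]]'

```text
time_s: 13.65
ee_pos: [0.5507, 0.0679, 0.2467]
eef_rot: [3.141, -0.001, 0.002]
force: [-1.5, 0.3, 5.8]
grip_width: 0.0297
```

Carrot contact: Fz is about +7 N over the pusher's weight. I'll push on slowly.

play_rows --steps '[[[-0.02, 0, 0.1, 0, 0, 0, 0.1], [-0.02, 0, 0.2, 0, 0, 0, 0.1], [-0.02, 0, 0.3, 0, 0, 0, 0.1], [-0.02, 0, 0.4, 0, 0, 0, 0.1], [-0.02, 0, 0.5, 0, 0, 0, 0.1], [-0.02, 0, 0.6, 0, 0, 0, 0.1], [-0.02, 0, 0.7, 0, 0, 0, 0.1], [-0.02, 0, 0.8, 0, 0, 0, 0.1], [-0.02, 0, 0.9, 0, 0, 0, 0.1], [-0.02, 0, 1.0, 0, 0, 0, 0.1]]]'

```text
time_s: 14.48
ee_pos: [0.5507, 0.0679, 0.2374]
eef_rot: [3.141, -0.002, 0.002]
force: [-0.4, 0.2, 5.2]
grip_width: 0.0298
```

play_rows --steps '[[[0, 0, 0.1, 0, -0.001, -0.002, 0.1], [0, 0, 0.2, 0, -0.001, -0.002, 0.1], [0, 0, 0.3, 0, -0.001, -0.002, 0.1], [0, 0, 0.4, 0, -0.001, -0.002, 0.1], [0, 0, 0.5, 0, -0.001, -0.002, 0.1], [0, 0, 0.6, 0, -0.001, -0.002, 0.1], [0, 0, 0.7, 0, -0.001, -0.002, 0.1], [0, 0, 0.8, 0, -0.001, -0.002, 0.1], [0, 0, 0.9, 0, -0.001, -0.002, 0.1], [0, 0, 1.0, 0, -0.001, -0.002, 0.1]]]'

```text
time_s: 15.32
ee_pos: [0.5508, 0.068, 0.2281]
eef_rot: [3.141, -0.002, 0.004]
force: [-0.9, -0.9, 5.6]
grip_width: 0.0299
```

play_rows --steps '[[[0, 0, 0.1, 0, 0, 0, 0.1], [0, 0, 0.2, 0, 0, 0, 0.1], [0, 0, 0.3, 0, 0, 0, 0.1], [0, 0, 0.4, 0, 0, 0, 0.1], [0, 0, 0.5, 0, 0, 0, 0.1], [0, 0, 0.6, 0, 0, 0, 0.1], [0, 0, 0.7, 0, 0, 0, 0.1], [0, 0, 0.8, 0, 0, 0, 0.1]]]'

```text
time_s: 15.98
ee_pos: [0.5509, 0.0679, 0.2208]
eef_rot: [3.141, -0.003, 0.004]
force: [-3.1, -1.3, 5.6]
grip_width: 0.0298
```

play_rows --steps '[[[-0.05, 0.03, 0, 0, -0.003, 0.003, 0.1], [-0.05, 0.03, 0.1, 0, -0.003, 0.003, 0.1], [-0.05, 0.03, 0.2, 0, -0.003, 0.003, 0.1], [-0.05, 0.03, 0.3, 0, -0.003, 0.003, 0.1], [-0.05, 0.03, 0.4, 0, -0.003, 0.003, 0.1]]]'

```text
time_s: 16.4
ee_pos: [0.5506, 0.0676, 0.2171]
eef_rot: [3.141, -0.001, 0.001]
force: [-0.8, -0.5, 5.9]
grip_width: 0.0296
```

play_rows --steps '[[[-0.02, 0.01, 0.1, 0, -0.001, 0, 0.1], [-0.02, 0.01, 0.2, 0, -0.001, 0, 0.1], [-0.02, 0.01, 0.3, 0, -0.001, 0, 0.1], [-0.02, 0.01, 0.4, 0, -0.001, 0, 0.1], [-0.02, 0.01, 0.4, 0, -0.001, 0, 0.1]]]'

```text
time_s: 16.82
ee_pos: [0.5505, 0.0675, 0.2132]
eef_rot: [3.141, -0.0, 0.001]
force: [0.3, 0.0, 3.9]
grip_width: 0.0296
```

play_rows --steps '[[[0, 0, 0.1, 0, 0, 0, 0.1], [0, 0, 0.2, 0, 0, 0, 0.1], [0, 0, 0.3, 0, 0, 0, 0.1], [0, 0, 0.3, 0, 0, 0, 0.1]]]'

```text
time_s: 17.15
ee_pos: [0.5506, 0.0675, 0.2101]
eef_rot: [3.141, -0.0, 0.001]
force: [-0.3, -0.6, 3.5]
grip_width: 0.0298
```

Run:
```python
from h import *
c=ctrl.camera("scene");w=ctrl.camera("wrist")
a=cv2.resize(c["frame"][140:225,330:443],(800,600),interpolation=cv2.INTER_CUBIC)
b=cv2.resize(w["frame"][130:250,240:400],(800,600),interpolation=cv2.INTER_CUBIC)
cv2.imwrite("pics/s3.png",cv2.resize(np.hstack([a,b]),(800,300)))
print(ctrl.get_obs()["force"],ctrl.get_obs()["ee_pos"])
```

```text
[ 0.37888386 -0.33504682  4.20798923] [0.55058863 0.0675178  0.21014752]
```

View pics/s3.png

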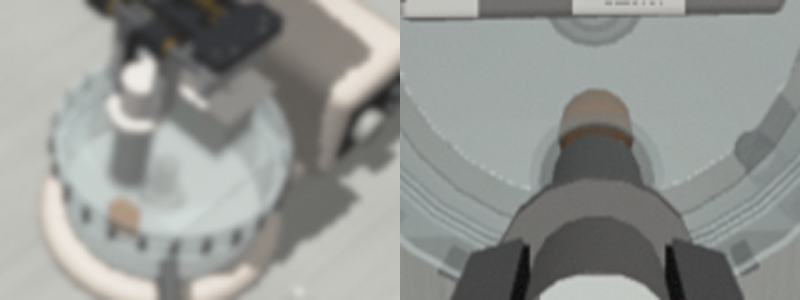

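The carrot now sits low in the bowl, seemingly clear of the foot, and the force has dropped to drag level. I'll feel for the collar.

play_rows --steps '[[[0, 0, 0.05, 0, 0, 0, 0.1], [0, 0, 0.09, 0, 0, 0, 0.1], [0, 0, 0.09, 0, 0, 0, 0.1]]]'

```text
time_s: 17.5
ee_pos: [0.5506, 0.0675, 0.2092]
eef_rot: [3.141, -0.0, 0.001]
force: [-0.9, -0.5, 4.2]
grip_width: 0.0295
```

play_rows --steps '[[[0, 0, 0.05, 0, 0, 0, 0.1], [0, 0, 0.09, 0, 0, 0, 0.1], [0, 0, 0.09, 0, 0, 0, 0.1]]]'

```text
time_s: 17.75
ee_pos: [0.5506, 0.0675, 0.2082]
eef_rot: [3.141, -0.0, 0.001]
force: [0.1, 0.3, 5.4]
grip_width: 0.0299
```

play_rows --steps '[[[0, 0, 0.04, 0, 0, 0, 0.1], [0, 0, 0.08, 0, 0, 0, 0.1], [0, 0, 0.08, 0, 0, 0, 0.1]]]'

```text
time_s: 18.0
ee_pos: [0.5506, 0.0675, 0.2074]
eef_rot: [3.141, -0.0, 0.001]
force: [0.4, 0.2, 5.1]
grip_width: 0.0298
```

play_rows --steps '[[[0, 0, 0.04, 0, 0, 0, 0.1], [0, 0, 0.08, 0, 0, 0, 0.1], [0, 0, 0.08, 0, 0, 0, 0.1]]]'

```text
time_s: 18.25
ee_pos: [0.5506, 0.0675, 0.2064]
eef_rot: [3.141, -0.0, 0.001]
force: [0.7, -0.1, 4.4]
grip_width: 0.0295
```

play_rows --steps '[[[0, 0, 0.04, 0, 0, 0, 0.1], [0, 0, 0.08, 0, 0, 0, 0.1], [0, 0, 0.08, 0, 0, 0, 0.1]]]'

```text
time_s: 18.5
ee_pos: [0.5506, 0.0675, 0.2056]
eef_rot: [3.141, -0.0, 0.001]
force: [-0.1, -0.8, 4.5]
grip_width: 0.0298
```

play_rows --steps '[[[0, 0, 0.04, 0, 0, 0, 0.1], [0, 0, 0.08, 0, 0, 0, 0.1], [0, 0, 0.08, 0, 0, 0, 0.1]]]'

```text
time_s: 18.75
ee_pos: [0.5506, 0.0675, 0.2047]
eef_rot: [3.141, -0.0, 0.001]
force: [0.3, 0.1, 4.5]
grip_width: 0.0299
```

play_rows --steps '[[[0, 0, 0.04, 0, 0, 0, 0.1], [0, 0, 0.08, 0, 0, 0, 0.1], [0, 0, 0.08, 0, 0, 0, 0.1]]]'

```text
time_s: 19.0
ee_pos: [0.5506, 0.0675, 0.2043]
eef_rot: [3.141, -0.001, 0.001]
force: [-1.4, -1.0, 8.6]
grip_width: 0.0298
```

Fz jumped by about 4 N and the motion stopped short, so the collar has probably landed. One small confirming nudge.

play_rows --steps '[[[0, 0, 0.05, 0, 0, 0, 0.1], [0, 0, 0.05, 0, 0, 0, 0.1]]]'

```text
time_s: 19.17
ee_pos: [0.5506, 0.0675, 0.2042]
eef_rot: [3.141, -0.001, 0.001]
force: [-2.0, -0.2, 8.5]
grip_width: 0.0301
```

The collar is down, with no more travel. Releasing and lifting away.

play_rows --steps '[[[0, 0, 0, 0, 0, 0, 0.35], [0, 0, 0, 0, 0, 0, 0.45], [0, 0, 0, 0, 0, 0, 0.6], [0, 0, 0, 0, 0, 0, 0.65], [0, 0, 0, 0, 0, 0, 0.65], [0, 0, -1, 0, 0, 0, 0.65], [0, 0, -3, 0, 0, 0, 0.65], [0, 0, -6, 0, 0, 0, 0.65], [0, 0, -9, 0, 0, 0, 0.65], [0, 3, -11, 0, 0, 0, 0.65], [0, 6, -11, 0, 0, 0, 0.65], [0, 7.2, -11, 0, 0, 0, 0.65], [0, 7.2, -11, 0, 0, 0, 0.65]]]'

```text
time_s: 20.25
ee_pos: [0.5504, -0.0065, 0.3146]
eef_rot: [3.141, -0.001, -0.002]
force: [0.0, 0.1, -0.2]
grip_width: 0.0611
```

Run:
```python
from h import *
c=ctrl.camera("scene");w=ctrl.camera("wrist")
a=cv2.resize(c["frame"][130:230,320:440],(480,400),interpolation=cv2.INTER_CUBIC)
p=proj(w,[[.5504,.0672,.22]])[0]; x,y=int(p[0])-60,max(int(p[1])-50,0)
b=cv2.resize(w["frame"][y:y+100,x:x+80*1+40],(480,400),interpolation=cv2.INTER_CUBIC)
cv2.imwrite("pics/end.png",cv2.resize(np.hstack([a,b]),(800,333)))
# where knob top should be in scene crop if seated (rim .1927)
q=proj(c,[[.5504,.0672,.1927+.042],[.5504,.0672,.1927+.006],[.5504,.0672,.0475]]); print(((q-[320,130])*800/960*4).round(0).tolist(),ctrl.get_obs()["force"])
```

```text
[[165.0, 107.0], [160.0, 135.0], [145.0, 237.0]] [ 0.54507671  0.49985941 -0.49163201]
```

View pics/end.png

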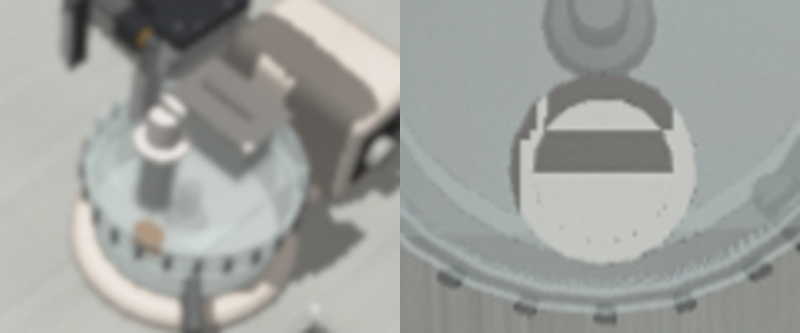

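The pusher stands in the tube with its knob at (166,107), against (165,107) predicted for a seated collar. The carrot is at (150,235), against (145,237) predicted for the bowl floor. Handing in.

```bash
python3 -c "
from h import *
print(ctrl.hand_in())"
```

```text
the job is handed in; nothing more can be done
None
```

The carrot is through and in the bowl. The white pusher is standing in the narrow tube with its collar on the rim. I handed the job in at about 20 s, with the gripper open and clear.

- **Insertion:** I picked the pusher up by its knob, lowered it into the tube by feel and pushed in small steps. The carrot took about 7 N. The force then fell to about 5 N of drag, which is how I judged that it had dropped.
- **Seating:** the collar landed with a rise of about 4 N, and a further small nudge gave no more travel. That puts the rim at about 193 mm above the counter.
- **Side contact:** the shaft touched the bore wall twice, with up to about 3 N sideways. I eased it back each time.
- **Final pictures:** the knob and the carrot were each within a few pixels of where a seated collar and a carrot on the bowl floor should appear. The wrist force read about zero, with nothing touched.
- **Not checked:** I did not take a last overall picture of the other things on the counter. The arm did not knowingly touch any of them. No check failed.

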